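# Set the length gauge to its marked stop

## Robot

A 7-joint arm with a two-finger parallel gripper is mounted at the origin on the work surface. World frame = base frame: x ahead of the robot, y to its left, z up, the work surface at z = 0. Lengths are in m, angles in rad, forces in N, time in s.
With the tool pointing down it reaches from about 0.4 to 0.925 m from the base axis. Payload 5.6 kg.
Tool frame: the origin (TCP) lies between the finger pads; the fingertips stand 8 mm ahead of it and the grasp point (between the pads) lies 11 mm behind it; z points along the fingers, y is the line along which they close (so a half turn about z gives the same grasp; the last joint's range is limited). The gripper opens to 85 mm and grips with 20 to 120 N. Pads are 22 mm wide; open, the fingers measure 114 mm over their backs; the gripper's body (76 mm by 85 mm) begins 54 mm behind the grasp point. The pads swing forward as they close: fully open they stand 13 mm farther back than shut.
Start: joints at [-1.147, 0.468, -0.012, 1.603, 0.006, 1.071, -0.056], TCP at [0.293, 0.58, 0.239] pointing down, gripper open.
Joint ranges: [-2.53, 2.53], [-0.31, 2.02], [-1.57, 1.55], [0.28, 2.44], [-1.29, 4.43], [0.15, 1.84], [-2.92, 2.92]. Speed limits (rad/s): [2.57, 2.57, 3.14, 3.14, 3.14, 3.14, 3.14].

## Interface

Orientations are given as a rotation vector (axis times angle).
In Python, from bench import status, cams, ctrl gives the robot as it stands.
- The arm moves only by the tool drive_tool, never from a script. Its argument "commands" is one flat list of numbers, 7 for each row, row after row: the turn, a rotation vector about the tool's x, y, z in rad, then the shift along the tool's x, y, z in cm, then the closure, from 0 (fully open) to 1 (shut). In form: [ax, ay, az, x, y, z, hand, ax, ay, az, x, y, z, hand, ...]. A call has exactly 5 rows; each row shifts and turns the commanded pose from where the row before left it, along the tool's axes as they then stand; what a row does not reach is not made up. A row lasts 1/10 s, in which the tool goes at most 50 mm and 8.59 degrees, less where a joint would pass 70% of its speed; a pose out of reach is approached as far as the arm can. A call with a gripper value outside its range is refused whole. The fingers move at their own pace and stop on an object; "grip_force" is the grip in N (left out, the last holds). Time passes only in rows, so rows that do not move let the fingers close, or fill a call up. It gives the time, the measured TCP pose, the force, the opening and the grip force at its end, in the units of the state.
- status.get_state(): the state, without advancing time (a new reading comes with each control period).
- cams.capture(name): name is "scene" or "top" or "wrist"; returns the picture (400x640x3 uint8, blue, green, red); there is no depth.
- cams.get_calibration(name): a dict with "fovy" (degrees; the focal length in pixels is half the picture's height over the tangent of half this angle, whatever the lens; pixels are square), "cx", "cy" (the principal point, pixels), "cam_to_world" (4x4, takes a point from camera to world coordinates). Camera axes: x right, y down, z forward; pixel columns grow to the right and rows downward; lengths in m; the calibration is good to about 2 mm. A picture is of the moment at which its call begins: read the wrist's pose just before it. get_calibration takes no time and is no camera call; for the wrist camera it gives the pose at the moment of the call.
- ctrl.sign_off(): hands the job in; it is judged then, once.
The state is a dict: "clock": time; "joint_pos": joint angles; "qvel": joint speeds; "effort": joint torques, N m; "ee_pos": TCP position; "ee_rot": TCP orientation; "force": force on the tool from outside, world axes, zero at the start; "wrist_torque": the same for the moment, N m; "gripper_width": opening from 0.0 (shut) to 1.0 (fully open); "grip_force": force on a finger pad.
Only numpy, scipy, OpenCV 4.12 (cv2) and the standard library are available. Lean on these libraries where they do the work, as an engineer would, in place of code of your own. Each camera call takes 0.05 s, during which the arm holds its last target. There are 200 camera calls.

## Task

On the suspension bench, set the length gauge: with a fingertip press down the sprung pad in the middle of the carriage to free its brake, keep it pressed while you push the carriage along the rail until it rests against the marked stop (the one with the ball-topped pin), then let the pad come fully up so that the brake holds it there. Do not drag the carriage while its brake is on, and leave the loose tools and parts where they are.

Things in the scene. Friction and masses are not known exactly. Their poses are not given: they have to be found in the camera images.
- gauge: length gauge bolted to the bench: aluminium bed 120 x 520 mm, 6 mm thick, with a dark steel rail 50 mm wide, its top 20 mm above the bench, along the gauge's y axis, with end blocks 26 mm high. Origin under the middle of the rail at bench height; z up, y along the rail (at yaw 0 it is world y)
- carriage (a joint): position of the carriage along the gauge's +y axis in m, 0 with its middle at the gauge's origin. Aluminium saddle 110 mm long (along the rail), 92 mm wide; a raised block 30 mm long at each end, top 50 mm above the bench; between them a well 50 mm long, open to both sides, floored by the black rubber pad. Dragging it takes some 13 to 18 N with the brake on, 1 to 2 N with the pad down
- pad (a joint): how far the pad is pressed down, m: about 0 (within 0.5 mm) when up and the brake is on, 0.008 fully down. From 2 mm the brake is free; the spring takes about 5.5 N to start it, 7 N at 5 mm and 8 N fully down. It springs up when let go
- pad_top (a point): centre of the pad's upper face, 47 mm along the rail and 64 mm across, flat; 40 mm above the bench when up. It is also the middle of the carriage in plan and moves with it
- marked_stop_top (a point): the marked stop: dark steel block clamped across the rail, 20 mm along the rail, 64 mm wide, top 44.5 mm above the bench, with a pin on top carrying an 18 mm ball (ball's top 77 mm above the bench). This point: centre of the block's top, the pin's foot. The carriage rests against it when pad_top is 65 mm from it in plan. It may be on either side of the carriage
- plain_stop_top (a point): the plain stop: the same block without the pin, on the carriage's other side. This point is at the centre of its top
- shock: rear shock absorber lying on the bench beside the rail, 205 x 70 x 38 mm, black and brass-coloured; leave alone. Origin under the middle of its main body
- socket_a: short steel socket, a ring 34 mm across and 32 mm high, standing near the gauge; leave alone. Origin at the centre of its underside
- socket_b: steel socket, a ring 28 mm across and 36 mm high, standing near the gauge; leave alone. Origin at the centre of its underside
- hex_key: T-handled steel key lying flat, 8 mm bars, 98 mm long with a 68 mm cross-bar; leave alone. Origin on the underside where the bars meet
- mallet: mallet lying on the bench; leave alone. Origin under its middle
- fork_crown: bicycle fork crown with two 32 mm brass-coloured tubes lying flat, about 340 x 165 x 34 mm; leave alone. Origin between the tubes, on the underside

How it is judged:
On the way, in this order (a step that is already met when the one before it is completed fails the run):
1. the pad is pressed down by at least 2 mm while the carriage is still where it started (within about 10 mm along the rail) (value of joint pad above 0.002 m and distance of pad_top from where it was at the start of the episode below 0.013 m), for 0.1 s.
2. the carriage is pushed against the marked stop (gap under 3 mm) with the pad still pressed (over 1 mm) (horizontal distance between pad_top and marked_stop_top below 0.068 m and value of joint pad above 0.001 m), for 0.1 s.
At the end, for the whole second after the job is handed in: the carriage rests against the marked stop (gap under 3 mm: pad centre less than 68 mm from the stop's centre in plan), still, with the pad up (pressed less than 1 mm) so that the brake is on (horizontal distance between pad_top and marked_stop_top below 0.068 m and value of joint pad below 0.001 m and velocity of joint carriage between -0.005 and 0.005 m/s); the robot touches nothing.
It fails at once if the carriage is dragged (faster than 20 mm/s) with its brake on (pad pressed less than 0.8 mm) (value of joint pad below 0.0008 m and (velocity of joint carriage above 0.02 m/s or velocity of joint carriage below -0.02 m/s)).
It fails at once if a loose tool or part is moved or lifted by more than 20 mm (distance of any of shock, socket_a, socket_b, hex_key, mallet, fork_crown from where it was at the start of the episode above 0.02 m).
It also fails if it takes over 30 s, if anything falls off the work surface, if the arm or the gripper's body presses on something with over 40 N, if the wrist force passes 120 N, or if a joint passes its speed limit or range.

## Working session

There is one attempt and no reset: what is moved stays moved. The work goes in short steps, Python scripts to look and compute and a tool call to move; the robot and the scene stay as the last step left them, time stands still between calls to the robot, and variables do not carry over. Pictures are saved under pics/ and viewed, at most 10 in all, crops included, and the job is handed in when it is done.

Besides the shell and the picture viewer there is one more tool, called after "Call:" by a JSON object that holds its "method" and its "body", one argument or row to a line. drive_tool: Moves the arm, as the interface text tells. Its arguments: {"type":"object","properties":{"commands":{"type":"array"},"grip_force":{"type":"number"}},"required":["commands"]}

```bash
mkdir -p pics
python3 - <<'E'
from bench import status,cams,ctrl
import cv2,numpy as np
s=status.get_state();print(s['clock'],s['ee_pos'],s['ee_rot'],s['gripper_width'])
for n in('top','scene'):
    cv2.imwrite(f'pics/{n}1.png',cams.capture(n));c=cams.get_calibration(n);print(n,c)
E
```

```text
0.0 [0.292312   0.57995102 0.23834703] [-7.26589492e-01 -3.05609676e+00  2.71855876e-03] 1.004141496702727
top {'fovy': 55.35082980739311, 'cx': 320.4548421762145, 'cy': 201.46726989480317, 'cam_to_world': array([[ 0.0110079 , -0.99703929,  0.07610173,  0.46312867],
       [-0.99940736, -0.00848774,  0.03336009, -0.00183615],
       [-0.03261539, -0.07642386, -0.99654184,  1.12601284],
       [ 0.        ,  0.        ,  0.        ,  1.        ]])}
scene {'fovy': 54.55654707174033, 'cx': 315.4938449587171, 'cy': 206.46299106810727, 'cam_to_world': array([[-0.8516599 ,  0.41086784, -0.32536598,  0.87415567],
       [ 0.52409157,  0.66546728, -0.53148972,  0.58468202],
       [-0.00185162, -0.62317006, -0.78208417,  0.8584809 ],
       [ 0.        ,  0.        ,  0.        ,  1.        ]])}
```

View pics/top1.png

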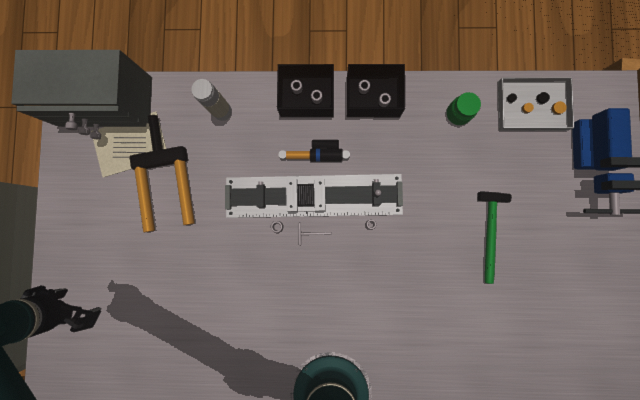

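View pics/scene1.png

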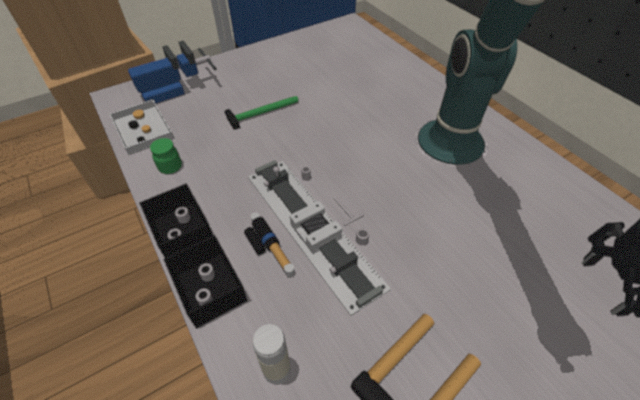

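The top view shows the pad near (306,195), the ball-pinned stop near (377,192) on the world −y side, and the plain stop near (262,195). I'll enlarge it for accuracy.

Run:
```python
import cv2
a=cv2.imread('pics/top1.png')[165:225,220:410]
cv2.imwrite('pics/crop1.png',cv2.resize(a,None,fx=4,fy=4,interpolation=cv2.INTER_CUBIC))
```

```text
(no output)
```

View pics/crop1.png

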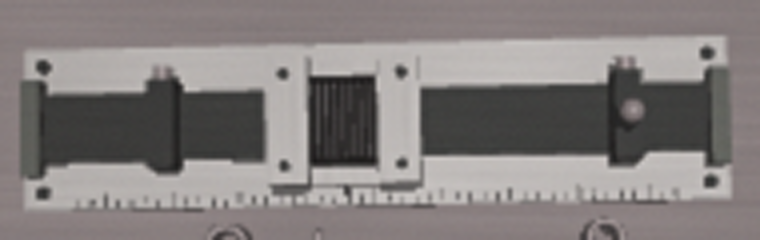

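The crop shows the pad centre at crop (343,119), the ball at (632,110), the plain stop at about (164,122), and the bed corners at (24,50), (728,37), (732,195) and (24,210).

```bash
cat > h.py <<'E'
import numpy as np,cv2
from bench import status,cams
from scipy.spatial.transform import Rotation as R
def ray(c,u,v,z):
    f=200/np.tan(np.radians(c['fovy']/2));T=c['cam_to_world']
    d=T[:3,:3]@[(u-c['cx'])/f,(v-c['cy'])/f,1]
    return T[:3,3]+d*(z-T[2,3])/d[2]
def proj(c,p):
    f=200/np.tan(np.radians(c['fovy']/2));T=c['cam_to_world']
    q=T[:3,:3].T@(np.array(p)-T[:3,3]);return q[:2]/q[2]*f+[c['cx'],c['cy']]
E
python3 - <<'E'
from h import *
c=cams.get_calibration('top')
for n,u,v,z in [('pad',343,119,.04),('carL',265,125,.05),('carR',420,122,.05),('ball',632,110,.068),('plain',164,122,.0445),('TL',24,50,.006),('TR',728,37,.006),('BR',732,195,.006),('BL',24,210,.006)]:
    print(n,ray(c,220+(u+.5)/4-.5,165+(v+.5)/4-.5,z).round(4))
s=status.get_state();print(R.from_rotvec(s['ee_rot']).as_matrix().round(3))
E
```

```text
pad [0.5661 0.078  0.04  ]
carL [0.5604 0.1327 0.05  ]
carR [0.5634 0.0226 0.05  ]
ball [ 0.5713 -0.1249  0.068 ]
plain [0.5625 0.206  0.0445]
TL [0.6191 0.3198 0.006 ]
TR [ 0.6321 -0.2025  0.006 ]
BR [ 0.5158 -0.2048  0.006 ]
BL [0.4998 0.3162 0.006 ]
[[-0.893  0.45  -0.001]
 [ 0.45   0.893 -0.002]
 [-0.    -0.002 -1.   ]]
```

Call:
{"method": "drive_tool", "body": {
  "commands": [0,0,-0.1235,0,0,0,1,0,0,-0.1235,0,0,0,1,0,0,-0.1235,0,0,0,1,0,0,-0.1235,0,0,0,1,0,0,0,0,0,0,1],
  "grip_force": 40
}}

```text
clock: 0.6
ee_pos: [0.2925, 0.5801, 0.2387]
ee_rot: [0.043, -3.141, 0.001]
force: [0.8, 0.5, -0.7]
gripper_width: 0.144
grip_force: 0.0
```

Call:
{"method": "drive_tool", "body": {
  "commands": [0,0,0,-1.7,-3.4,0,1,0,0,0,-1.7,-3.4,0,1,0,0,0,-1.7,-3.4,0,1,0,0,0,-1.7,-3.4,0,1,0,0,0,-1.7,-3.4,0,1]
}}

```text
clock: 1.1
ee_pos: [0.3826, 0.4113, 0.2391]
ee_rot: [0.037, -3.141, 0.0]
force: [1.4, -0.3, 0.6]
gripper_width: -0.0
grip_force: 0.0
```

Call:
{"method": "drive_tool", "body": {
  "commands": [0,0,0,-1.7,-3.4,0,1,0,0,0,-1.7,-3.4,0,1,0,0,0,-1.7,-3.4,0,1,0,0,0,-1.7,-3.4,0,1,0,0,0,-1.7,-3.4,0,1]
}}

```text
clock: 1.6
ee_pos: [0.4722, 0.2437, 0.2393]
ee_rot: [0.037, -3.141, -0.0]
force: [0.5, 0.1, 0.4]
gripper_width: -0.002
grip_force: 0.0
```

Call:
{"method": "drive_tool", "body": {
  "commands": [0,0,0,-1.7,-3.4,0,1,0,0,0,-1.7,-3.4,0,1,0,0,0,-1.7,-3.4,0,1,0,0,0,-1.7,-3.4,0,1,0,0,0,-1.7,-3.4,0,1]
}}

```text
clock: 2.1
ee_pos: [0.5617, 0.0761, 0.2393]
ee_rot: [-0.037, 3.141, 0.0]
force: [0.8, -0.0, 0.3]
gripper_width: 0.001
grip_force: 0.0
```

Run:
```python
from h import *
s=status.get_state();M=R.from_rotvec(s['ee_rot']).as_matrix();p=s['ee_pos'];print(s['clock'],p,s['gripper_width'],s['force'],M.round(3))
print((M.T@(np.array([.566,.078,p[2]])-p)*100).round(2))
c=cams.get_calibration('wrist');cv2.imwrite('pics/w1.png',cams.capture('wrist'));print(c)
for q in[(.5661,.078,.04),(.5713,-.1249,.0445),(.5713,-.1249,.068),(.5625,.206,.0445)]:print(proj(c,q).round(1))
```

```text
2.1 [0.56173563 0.07612229 0.2392889 ] 0.0006799445734283924 [ 0.83033307 -0.03717161  0.301039  ] [[-1.    -0.024  0.   ]
 [-0.024  1.     0.   ]
 [-0.     0.    -1.   ]]
[-0.43  0.18  0.  ]
{'fovy': 62.89483065562098, 'cx': 318.7563085874267, 'cy': 201.66374288361723, 'cam_to_world': array([[-2.34698191e-02,  9.56138669e-01,  2.91972623e-01,
         4.87002203e-01],
       [ 9.99724332e-01,  2.26374110e-02,  6.22950607e-03,
         7.51770885e-02],
       [-6.53232614e-04,  2.92038341e-01, -9.56406389e-01,
         3.74245039e-01],
       [ 0.00000000e+00,  0.00000000e+00,  0.00000000e+00,
         1.00000000e+00]])}
[319.9 180.8]
[123.9 182.1]
[110.1 187.8]
[443.7 181.2]
```

View pics/w1.png

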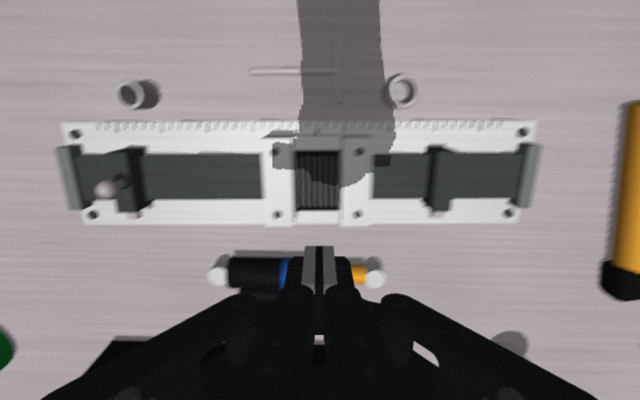

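The wrist view shows the pad at (318,181), within about 2 px of the prediction. The ball is at (105,188) and the shut fingers sit at (318,250), so I'm descending now.

Call:
{"method": "drive_tool", "body": {
  "commands": [0,0,0,-0.4,0.1,3.4,1,0,0,0,0,0,3.4,1,0,0,0,0,0,3.4,1,0,0,0,0,0,3.4,1,0,0,0,0,0,3.4,1]
}}

```text
clock: 2.65
ee_pos: [0.5651, 0.0788, 0.068]
ee_rot: [-0.038, 3.141, -0.0]
force: [0.8, -0.5, -0.9]
gripper_width: 0.003
grip_force: 0.0
```

Call:
{"method": "drive_tool", "body": {
  "commands": [0,0,0,0,0,0.8,1,0,0,0,0,0,0.7,1,0,0,0,0,0,0.3,1,0,0,0,0,0,0,1,0,0,0,0,0,0,1]
}}

```text
clock: 3.15
ee_pos: [0.5662, 0.0788, 0.0526]
ee_rot: [-0.042, 3.139, 0.001]
force: [0.3, 0.2, -0.6]
gripper_width: 0.0
grip_force: 0.0
```

Call:
{"method": "drive_tool", "body": {
  "commands": [0,0,0,0,0,0.2,1,0,0,0,0,0,0.2,1,0,0,0,0,0,0.2,1,0,0,0,0,0,0,1,0,0,0,0,0,0,1]
}}

```text
clock: 3.65
ee_pos: [0.5658, 0.0788, 0.0459]
ee_rot: [-0.043, 3.14, 0.0]
force: [-0.4, 0.3, 5.0]
gripper_width: 0.002
grip_force: 2.8
```

Call:
{"method": "drive_tool", "body": {
  "commands": [0,0,0,0,0,0.2,1,0,0,0,0,0,0.1,1,0,0,0,0,0,0.1,1,0,0,0,0,0,0,1,0,0,0,0,0,0,1]
}}

```text
clock: 4.15
ee_pos: [0.5658, 0.0788, 0.0421]
ee_rot: [-0.043, 3.14, 0.0]
force: [-1.3, -0.6, 7.1]
gripper_width: -0.001
grip_force: 3.4
```

Call:
{"method": "drive_tool", "body": {
  "commands": [0,0,0,0,-0.2,0,1,0,0,0,0,-0.4,0,1,0,0,0,0,-0.5,0,1,0,0,0,0,-0.5,0,1,0,0,0,0,-0.4,0,1]
}}

```text
clock: 4.65
ee_pos: [0.5664, 0.0589, 0.0421]
ee_rot: [-0.043, 3.14, 0.001]
force: [-1.1, 0.9, 7.0]
gripper_width: 0.005
grip_force: 3.4
```

Call:
{"method": "drive_tool", "body": {
  "commands": [0,0,0,0,-0.5,0,1,0,0,0,0,-0.5,0,1,0,0,0,0,-0.5,0,1,0,0,0,0,-0.5,0,1,0,0,0,0,-0.5,0,1]
}}

```text
clock: 5.15
ee_pos: [0.5671, 0.034, 0.0421]
ee_rot: [-0.043, 3.14, 0.001]
force: [-1.4, 0.8, 6.2]
gripper_width: 0.0
grip_force: 3.4
```

Call:
{"method": "drive_tool", "body": {
  "commands": [0,0,0,0,-0.7,0,1,0,0,0,0,-0.7,0,1,0,0,0,0,-0.7,0,1,0,0,0,0,-0.7,0,1,0,0,0,0,-0.7,0,1]
}}

```text
clock: 5.65
ee_pos: [0.5681, -0.0011, 0.0421]
ee_rot: [-0.043, 3.14, 0.001]
force: [-0.9, 2.0, 6.7]
gripper_width: 0.004
grip_force: 3.4
```

Call:
{"method": "drive_tool", "body": {
  "commands": [0,0,0,0,-0.7,0,1,0,0,0,0,-0.7,0,1,0,0,0,0,-0.7,0,1,0,0,0,0,-0.7,0,1,0,0,0,0,-0.5,0,1]
}}

```text
clock: 6.15
ee_pos: [0.569, -0.0346, 0.0421]
ee_rot: [-0.042, 3.14, 0.0]
force: [-1.6, 0.0, 6.3]
gripper_width: -0.0
grip_force: 3.4
```

Call:
{"method": "drive_tool", "body": {
  "commands": [0,0,0,0,-0.4,0,1,0,0,0,0,-0.3,0,1,0,0,0,0,-0.3,0,1,0,0,0,0,-0.3,0,1,0,0,0,0,-0.2,0,1]
}}

```text
clock: 6.65
ee_pos: [0.5694, -0.0493, 0.0421]
ee_rot: [-0.042, 3.14, 0.0]
force: [-1.1, 0.9, 6.7]
gripper_width: -0.001
grip_force: 3.4
```

Call:
{"method": "drive_tool", "body": {
  "commands": [0,0,0,0,-0.2,0,1,0,0,0,0,-0.2,0,1,0,0,0,0,-0.2,0,1,0,0,0,0,-0.2,0,1,0,0,0,0,-0.1,0,1]
}}

```text
clock: 7.15
ee_pos: [0.5696, -0.0582, 0.0421]
ee_rot: [-0.042, 3.14, 0.0]
force: [-0.3, 1.6, 7.0]
gripper_width: 0.003
grip_force: 3.4
```

Call:
{"method": "drive_tool", "body": {
  "commands": [0,0,0,0,-0.1,0,1,0,0,0,0,-0.1,0,1,0,0,0,0,-0.1,0,1,0,0,0,0,-0.1,0,1,0,0,0,0,-0.1,0,1]
}}

```text
clock: 7.65
ee_pos: [0.5699, -0.0609, 0.0421]
ee_rot: [-0.045, 3.14, 0.004]
force: [-0.6, 5.7, 6.9]
gripper_width: -0.004
grip_force: 3.4
```

Run:
```python
from h import *
c=cams.get_calibration('top');s=status.get_state();print(s['ee_pos'],s['force'])
im=cams.capture('top')[160:230,300:410];cv2.imwrite('pics/t2.png',cv2.resize(im,None,fx=6,fy=6,interpolation=cv2.INTER_CUBIC))
```

```text
[ 0.56989861 -0.06092151  0.04208338] [-0.58055009  5.67855356  6.8786384 ]
```

View pics/t2.png

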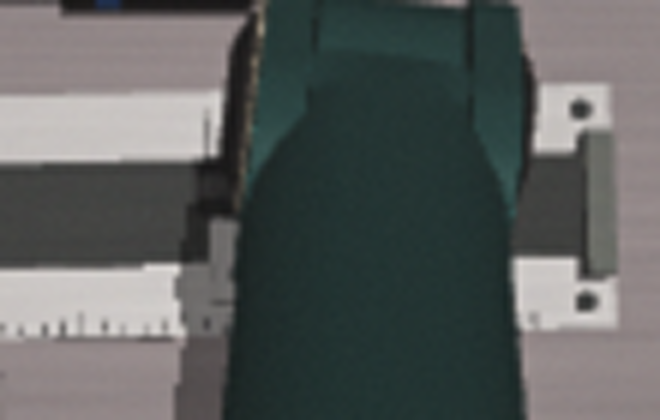

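The arm hides the carriage in the top view, so I'll use the wrist camera.

Run:
```python
from h import *
cv2.imwrite('pics/w2.png',cams.capture('wrist'))
```

```text
(no output)
```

View pics/w2.png

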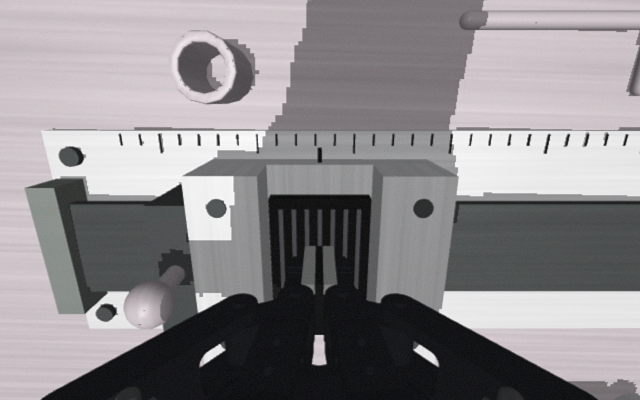

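The wrist view shows the carriage's left edge (x≈185) against the ball-pinned stop, with the finger centred on the pad. The 5.7 N side force confirms contact. I'll ease off most of that force and lift straight up.

Call:
{"method": "drive_tool", "body": {
  "commands": [0,0,0,0,0.08,0,1,0,0,0,0,0.07,0,1,0,0,0,0,0,0,1,0,0,0,0,0,0,1,0,0,0,0,0,0,1]
}}

```text
clock: 8.25
ee_pos: [0.5699, -0.061, 0.0422]
ee_rot: [-0.043, 3.14, 0.001]
force: [-0.2, 0.7, 6.6]
gripper_width: 0.001
grip_force: 3.4
```

Call:
{"method": "drive_tool", "body": {
  "commands": [0,0,0,0,0,-0.2,1,0,0,0,0,0,-0.2,1,0,0,0,0,0,-0.2,1,0,0,0,0,0,-0.3,1,0,0,0,0,0,-0.4,1]
}}

```text
clock: 8.75
ee_pos: [0.5686, -0.062, 0.0541]
ee_rot: [0.042, -3.14, 0.0]
force: [-0.8, 0.1, 0.1]
gripper_width: -0.001
grip_force: 0.0
```

Call:
{"method": "drive_tool", "body": {
  "commands": [0,0,0,0,0,-1,1,0,0,0,0,0,-2,1,0,0,0,0,0,-3,1,0,0,0,0,0,-3,1,0,0,0,0,0,-2,1]
}}

```text
clock: 9.25
ee_pos: [0.5698, -0.0621, 0.167]
ee_rot: [-0.042, 3.139, -0.0]
force: [0.7, -0.4, 0.3]
gripper_width: -0.002
grip_force: 0.0
```

Run:
```python
from h import *
s=status.get_state();print(s['clock'],s['ee_pos'],s['force'],s['qvel'])
c=cams.get_calibration('wrist');im=cams.capture('wrist')
cv2.imwrite('pics/w3.png',cv2.resize(im[90:290,60:440],None,fx=2,fy=2,interpolation=cv2.INTER_CUBIC))
for q in[(.5698,-.062,.04),(.5698,-.062,.05),(.5715,-.127,.0445)]:print(proj(c,q).round(1))
```

```text
9.25 [ 0.56976291 -0.06209015  0.1669903 ] [ 0.65566946 -0.41014607  0.29147471] [-0.02361847 -0.25868519  0.02617015 -0.11817346  0.03451221  0.38853547
 -0.02923652]
[318.1 195.3]
[318.1 198.8]
[238.8 196.8]
```

View pics/w3.png

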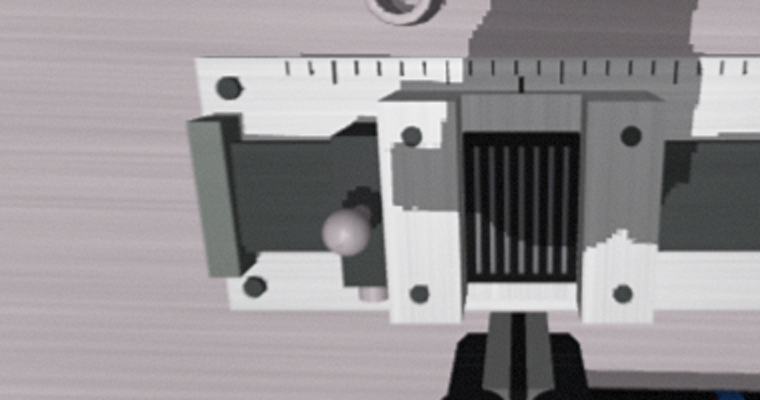

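The carriage sits flush against the marked stop, with the finger clear and the pad up. I'll let the arm settle, then hand in.

Call:
{"method": "drive_tool", "body": {
  "commands": [0,0,0,0,0,0,1,0,0,0,0,0,0,1,0,0,0,0,0,0,1,0,0,0,0,0,0,1,0,0,0,0,0,0,1]
}}

```text
clock: 9.8
ee_pos: [0.5687, -0.0618, 0.1635]
ee_rot: [0.042, -3.14, -0.0]
force: [0.7, -0.2, 0.5]
gripper_width: 0.001
grip_force: 0.0
```

```bash
python3 -c "
from bench import ctrl
print(ctrl.sign_off())"
```

```text
the job is handed in; nothing more can be done
None
```

The carriage was pushed with the pad held down until it rested against the ball-pinned stop, the pad was then released so the brake holds it, and the job was handed in at about 9.8 s; no verdict was returned.

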